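Post a bottle through a sprung flap

TASK

Post the small square bottle into the returns box: push the sprung flap inwards with one finger of the gripper and, while that finger holds it open, push the bottle with the other finger along the ledge and over the sill, so that it drops into the compartment behind. Then draw the fingers away so that the flap swings fully shut. Push only: do not lift the bottle or shove the flap with it, and do not disturb the other bottles and things.

Things in the scene. Friction and masses are not known exactly. Their poses are not given: they have to be found in the camera images.
- returns_box: Grey returns box fixed on the table, 304 mm (x) by 210 mm (y), flat top 100 mm above the table. Origin: on the table, under the line of the closed flap, midway across the ledge; z up; +x is the direction of posting, +y the left seen along +x. All offsets below are in this frame, mm. Left of the ledge and compartment the solid top goes on to y = +145; things stand there.
- ledge (a point): a point of the level ledge (x = -80, y = 0, z = 100). The ledge runs from x = -160 to the sill at x = +4, between two strips 15 mm high: right one, inner face y = -60; left one, inner face y = +65, from x = -160 to -10. Nothing spans the ledge, flap or compartment: fingers reach in from above.
- sill (a point): middle of the sill, where the ledge ends and the drop begins: x = +4, y = 0, z = 100. Behind it is the open-topped compartment, x = 4 to 139, y = -60 to +65, floor 92 mm below the ledge; its back wall (x = 139 to 144) stands 20 mm above the ledge.
- flap (a joint): flap angle, rad: 0 shut (straight across the ledge at x = 0), up to 1.55 as it swings inwards (+x, never to -x) about an upright hinge at x = 0, y = +65 (post 50 mm tall, sleeve of 7.5 mm radius). A spring shuts it: 0.08 Nm when shut plus 0.10 Nm per rad.
- flap_edge (a point): Middle of the free edge of the aluminium flap, 121 mm from the hinge axis, 24 mm above the ledge. The flap is an upright panel 4 mm thick, reaching 124 mm from the hinge axis (shut: along the box's -y), lower edge 4 mm and upper edge 44 mm above the ledge.
- bottle_mid (a point): The bottle to post: squat square amber glass bottle, body 34 x 34 mm and 28 mm tall, on it a round white cap 20 mm across up to 40 mm; about 80 g. The point is the middle of the body, 14 mm above its underside. It stands on the right half of the ledge before the flap, its sides roughly along the box's x and y. Past half-way over the sill it tips and falls in.
- bottle: the same bottle; origin at the centre of its underside, z up through the cap
- round_jar: Not to be disturbed: round amber glass jar with a black lid, 42 mm across, 45 mm tall, on the box's top left of the ledge's left strip; origin under its centre
- dropper: Not to be disturbed: slim white bottle, 24 mm across, 62 mm tall, on the box's top beside the drop compartment; origin under its centre
- big_jar: Not to be disturbed: big amber jar with a white lid, 100 mm across, 130 mm tall, on the table; origin under its centre
- vial: Not to be disturbed: green glass bottle, 34 mm across, 85 mm tall, on the table; origin under its centre
- duster: Not to be disturbed: grey felt drum (board duster), 60 mm across, 50 mm tall, on the table; origin under its centre
- wiper: Not to be disturbed: black board wiper, 50 x 110 x 30 mm, on the table; origin under its centre

How it is judged:
On the way, in this order (a step that is already met when the one before it is completed fails the run):
1. a finger opens the flap past 0.25 rad, the bottle still upright on the ledge before it (value of joint flap above 0.25 rad and contact force between the fingers and flap above 0.2 N and x of bottle_mid in the frame of returns_box below 0 m and angle between bottle's own z axis and vertical below 0.2 rad), for 0.05 s.
2. the bottle drops over the sill while a finger holds the flap open past 0.4 rad (value of joint flap above 0.4 rad and contact force between the fingers and flap above 0.2 N and x of bottle_mid in the frame of returns_box above 0.004 m and height (world z) of bottle_mid below 0.1 m), for 0.02 s.
At the end, for the whole second after the job is handed in: The bottle lies at rest down in the compartment behind the sill (its middle under 60 mm above the table, inside the compartment's walls), the flap is shut to within 0.05 rad, and each of the other things is within 15 mm of where it stood and upright (within 0.2 rad) (height (world z) of bottle_mid below 0.06 m and x of bottle_mid in the frame of returns_box between 0.004 and 0.139 m and y of bottle_mid in the frame of returns_box between -0.06 and 0.065 m and linear speed of bottle below 0.02 m/s and value of joint flap below 0.05 rad and distance of each of round_jar, dropper, big_jar, vial, duster, wiper from where it was at the start of the episode below 0.015 m and angle between each of round_jar, dropper, big_jar, vial, duster, wiper's own z axis and vertical below 0.2 rad); the robot touches nothing.
It fails at once if the bottle is lifted: its middle more than 15 mm above its place on the ledge (height (world z) of bottle_mid above 0.129 m).
It fails at once if the bottle shoves the flap (more than 0.6 N between them) (contact force between bottle and flap above 0.6 N).
It fails at once if another bottle or thing is knocked away (moved more than 30 mm) (distance of any of round_jar, dropper, big_jar, vial, duster, wiper from where it was at the start of the episode above 0.03 m).
It also fails if it takes over 35 s, if anything falls off the work surface, if the arm or the gripper's body presses on something with over 40 N, if the wrist force passes 120 N, or if a joint passes its speed limit or range.

ROBOT

A 7-joint arm with a two-finger parallel gripper is mounted at the origin on the work surface. World frame = base frame: x ahead of the robot, y to its left, z up, the work surface at z = 0. Lengths are in m, angles in rad, forces in N, time in s.
With the tool pointing down it reaches from about 0.4 to 0.875 m from the base axis. Payload 19.3 kg.
Tool frame: the origin (TCP) lies on the centre line of the jaws, within the pads' length; the fingertips stand 25 mm ahead of it and the grasp point (between the pads) lies 6 mm ahead of it (tips_ahead is the distance from the TCP to the fingertips, in m); z points along the fingers, y is the direction in which the jaws open and shut (so a half turn about z gives the same grasp; the last joint's range is limited). The gripper opens to 85 mm and grips with 20 to 120 N. Pads are 22 mm wide; open, the fingers measure 114 mm over their backs; the gripper's body (76 mm by 85 mm) begins 54 mm behind the grasp point. The pads swing forward as they close: fully open they stand 13 mm farther back than shut.
Start: joints at [-1.354, 0.521, -0.036, 1.599, 0.021, 1.021, -0.113], TCP at [0.177, 0.599, 0.256] pointing down, gripper open.
Joint ranges: [-2.91, 2.91], [-0.3, 2.13], [-1.5, 1.42], [0.17, 2.43], [-1.26, 4.41], [0.16, 1.93], [-2.52, 2.52]. Speed limits (rad/s): [1.89, 1.89, 2.39, 2.39, 3.01, 3.01, 3.01].

INTERFACE

Orientations are given as [roll, pitch, yaw] about the fixed x, y, z axes, in that order (R = Rz(yaw) Ry(pitch) Rx(roll)).
In Python, from workcell import observe, grab_frame, job_done, outline_of, tips_ahead gives the robot as it stands. The module is installed in compiled form; this text tells all that it offers.
- The arm moves only by the tool move_arm, never from a script. Its argument "motion" is a list of rows, each a list of 2 entries, a list of its own where there are three numbers: the shift along the world's x, y, z in mm, then the turn, a rotation vector about the world's x, y, z in rad. A call has 1 to 12 rows; each row is the pose to reach, as a shift and turn from the pose commanded when the call began; what a row does not reach only later rows make up. A row lasts 1/8 s, in which the tool goes at most 62.5 mm and 10.7 degrees, less where a joint would pass 70% of its speed; a pose out of reach is approached as far as the arm can. A call with a gripper value outside its range is refused whole. "jaw" is the finger opening in mm, from 0 to 85.4, set as the call begins (left out, the last holds). The fingers move at their own pace and stop on an object; "grip_force" is the grip in N (left out, the last holds). Time passes only in rows, so rows that repeat a pose let the fingers close. It gives the time, the measured TCP pose, the force and the opening at its end, in the units of the state.
- observe(): the state, without advancing time (a new reading comes with each control period).
- grab_frame(name): name is "scene" or "top"; returns a dict with "frame" (480x640x3 uint8, red, green, blue), "fx", "fy", "cx", "cy" (pixels), "dist" ([k1, k2, p1, p2, k3] as OpenCV has them; the pictures are not rectified), "T" (4x4, takes a point from camera to world coordinates). Camera axes: x right, y down, z forward; pixel columns grow to the right and rows downward; lengths in m; the calibration is good to about 2 mm. A picture is of the moment at which its call begins. There is no depth.
- job_done(): hands the job in, once; it reports no verdict.
Trained networks look in the newest picture that a camera, given by its name, has taken for a name from the list of things; names that differ only in an ending like _2 or _b are one class to them, and where a whole thing is asked for, a point or a joint stands for the part that bears it (a point fixed in the world has none). Each returns a list of dicts, best first, with "score" (0 to 1); they miss things now and then, are a little off and sometimes report something else, mostly with a low value. They report only what shows in the picture. A call takes as long as a camera call.
- outline_of(label, camera): "pixels" (480x640 bool, what is visible of it) and "pixel" ([column, row] in pixels, amid what is visible of it).
The state is a dict: "clock": time; "qpos": joint angles; "qd": joint speeds; "joint_efforts": joint torques, N m; "position": TCP position; "tool_rot": TCP orientation; "force": force on the tool from outside, world axes, zero at the start; "moment": the same for the moment, N m; "grip_width": finger opening in m.
Only numpy, scipy, OpenCV 4.12 (cv2) and the standard library are available. Lean on these libraries where they do the work, as an engineer would, in place of code of your own. Each camera call takes 0.05 s, during which the arm holds its last target.

## Working session

There is one attempt and no reset: what is moved stays moved. The work goes in short steps, Python scripts to look and compute and a tool call to move; the robot and the scene stay as the last step left them, time stands still between calls to the robot, and variables do not carry over. Pictures are saved under pics/ and viewed, and the job is handed in when it is done.

Besides the shell and the picture viewer there is one more tool, called after "Call:" as name(argument=value, ...) on one line, values as JSON. move_arm: Moves the arm, as the interface text tells. Its arguments: {"type":"object","properties":{"motion":{"type":"array"},"jaw":{"type":"number"},"grip_force":{"type":"number"}},"required":["motion"]}

```bash
mkdir -p pics
cat > a.py <<'E'
from workcell import *
import cv2,numpy as np,pickle
s=observe();print({k:np.round(v,3).tolist() for k,v in s.items()})
print(tips_ahead)
D={}
for c in("scene","top"):
    g=grab_frame(c);D[c]=g
    cv2.imwrite(f"pics/{c}0.png",g["frame"][:,:,::-1])
    print(c,g["fx"],g["cx"],g["cy"],g["dist"],np.round(g["T"],4).tolist())
    for n in["returns_box","flap","bottle","round_jar","dropper","big_jar","vial","duster","wiper"]:
        o=outline_of(n,c);D[c,n]=o
        print(n,[(round(float(x["score"]),2),np.round(x["pixel"]).tolist(),int(x["pixels"].sum())) for x in o[:2]])
pickle.dump(D,open("d0.pkl","wb"))
E
python3 a.py
```

```text
{'clock': 0.0, 'qpos': [-1.354, 0.522, -0.036, 1.6, 0.021, 1.021, -0.113], 'qd': [-0.001, 0.0, 0.0, 0.001, 0.0, -0.002, -0.001], 'joint_efforts': [-0.001, -92.71, 1.98, -36.993, 0.018, 0.008, 0.0], 'position': [0.177, 0.599, 0.256], 'tool_rot': [-3.14, 0.0, 2.855], 'force': [0.195, -0.352, -0.909], 'moment': [0.004, -0.054, -0.022], 'grip_width': 0.086}
0.025
scene 613.2367706079777 316.77180154208656 245.42842206391182 [-0.14508008  0.          0.          0.          0.        ] [[-0.8341, 0.4078, -0.3714, 1.1184], [0.5516, 0.627, -0.5502, 0.9164], [0.0085, -0.6638, -0.7479, 1.2812], [0.0, 0.0, 0.0, 1.0]]
returns_box [(0.66, [304.0, 259.0], 10136)]
flap [(0.7, [295.0, 233.0], 370), (0.36, [307.0, 261.0], 10157)]
bottle [(0.54, [303.0, 218.0], 234)]
round_jar [(0.88, [350.0, 239.0], 294)]
dropper [(0.69, [298.0, 274.0], 158)]
big_jar [(0.65, [267.0, 151.0], 1320)]
vial [(0.73, [221.0, 180.0], 221)]
duster [(0.55, [438.0, 370.0], 692)]
wiper [(0.62, [362.0, 416.0], 1277)]
top 531.9156405920187 315.0136447758839 246.70007794394036 [-0.01093979  0.          0.          0.          0.        ] [[0.0119, -0.9843, 0.1763, 0.3449], [-0.9999, -0.0111, 0.0055, 0.0307], [-0.0034, -0.1763, -0.9843, 1.2957], [0.0, 0.0, 0.0, 1.0]]
returns_box [(0.79, [320.0, 249.0], 11837)]
flap [(0.78, [332.0, 239.0], 310)]
bottle [(0.61, [355.0, 267.0], 258)]
round_jar [(0.86, [295.0, 289.0], 271)]
dropper [(0.44, [275.0, 212.0], 96)]
big_jar [(0.65, [503.0, 309.0], 2122)]
vial [(0.68, [489.0, 237.0], 250), (0.2, [352.0, 269.0], 253)]
duster [(0.45, [502.0, 308.0], 2111)]
wiper [(0.95, [142.0, 202.0], 1079)]
```

Run:
```python
import cv2
a=cv2.imread("pics/top0.png");b=cv2.imread("pics/scene0.png")
cv2.imwrite("pics/topc.png",cv2.resize(a[160:340,200:440],None,fx=3.3,fy=3.3,interpolation=2))
cv2.imwrite("pics/scenec.png",cv2.resize(b[150:330,200:440],None,fx=3.3,fy=3.3,interpolation=2))
```

```text
(no output)
```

View pics/top0.png

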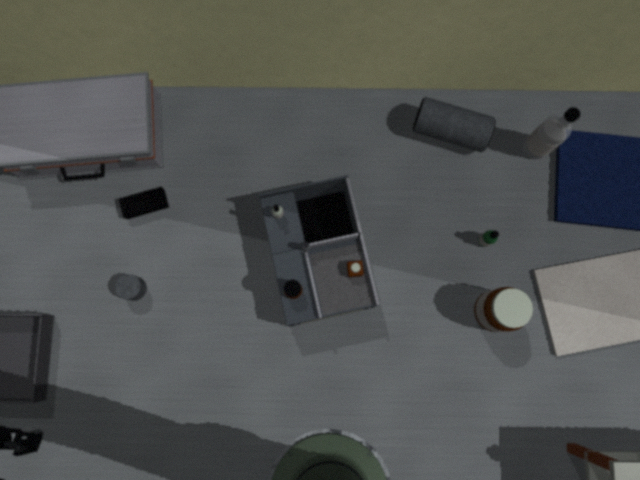

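View pics/scene0.png

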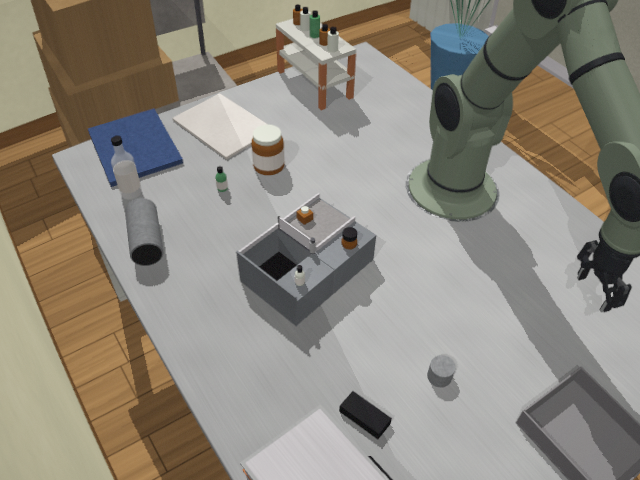

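```bash
sleep 0
```

```text
(no output)
```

View pics/topc.png

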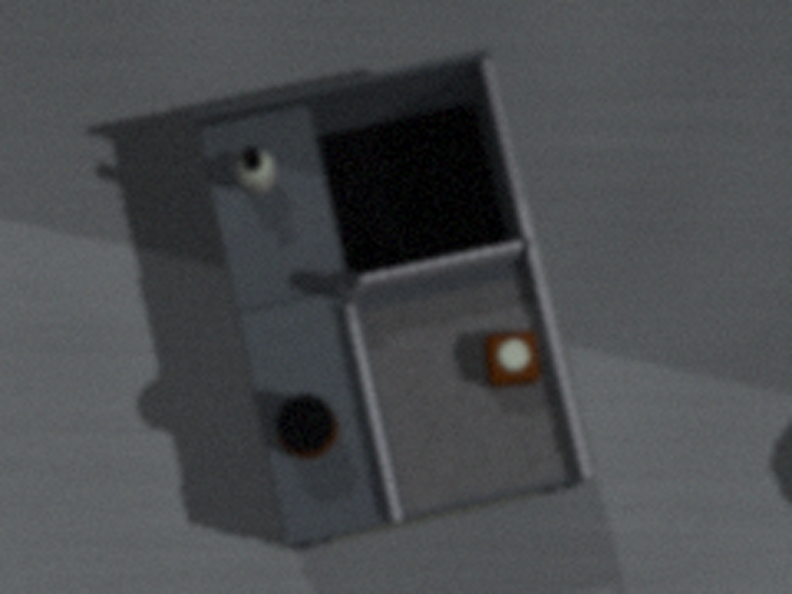

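View pics/scenec.png

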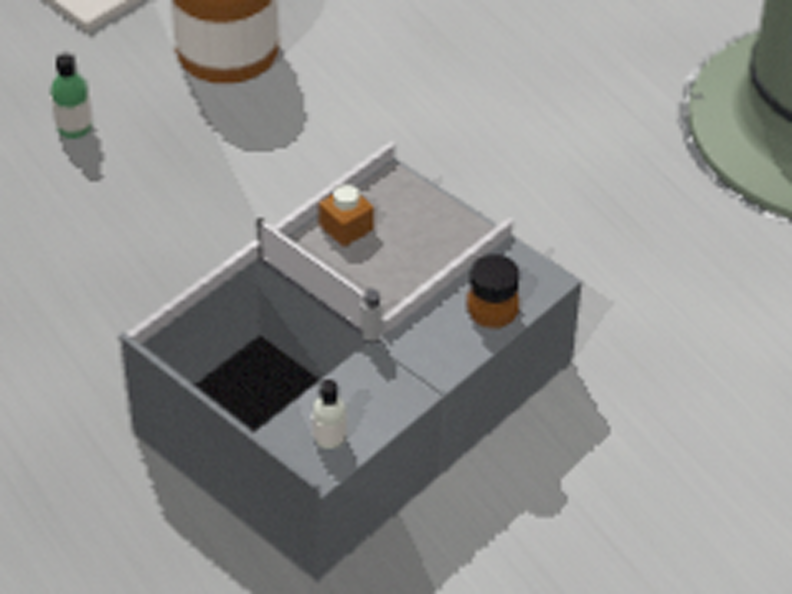

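```bash
cat > fit.py <<'E'
import cv2,numpy as np,pickle
from scipy.optimize import least_squares
D=pickle.load(open("d0.pkl","rb"))
def proj(c,P):
    g=D[c];Ti=np.linalg.inv(g["T"]);K=np.array([[g["fx"],0,g["cx"]],[0,g["fy"],g["cy"]],[0,0,1.]])
    p,_=cv2.projectPoints(np.asarray(P,float).reshape(-1,3),cv2.Rodrigues(Ti[:3,:3])[0],Ti[:3,3],K,np.array(g["dist"]));return p[:,0]
def ray(c,uv,z):
    g=D[c];K=np.array([[g["fx"],0,g["cx"]],[0,g["fy"],g["cy"]],[0,0,1.]])
    n=cv2.undistortPoints(np.array([[uv]],float),K,np.array(g["dist"]))[0,0]
    d=g["T"][:3,:3]@[*n,1];o=g["T"][:3,3];return o+d*(z-o[2])/d[2]
def W(b,P):
    P=np.asarray(P,float).reshape(-1,3)/1000;c,s=np.cos(b[2]),np.sin(b[2])
    return np.c_[b[0]+c*P[:,0]-s*P[:,1],b[1]+s*P[:,0]+c*P[:,1],P[:,2]]
F={"top":[((-160,-65,115),(588,478)),((144,-65,120),(487,55)),((-160,145,100),(293,545)),((-160,67,115),(396,522)),((0,-59,144),(522,243))],
"scene":[((-160,-65,115),(393,148)),((144,-65,120),(124,338)),((-160,145,100),(580,285)),((144,145,0),(318,578)),((0,65,150),(373,293)),((-160,67,115),(510,225))]}
off={"top":(200,160),"scene":(200,150)}
if __name__=="__main__":
    def res(b):
        return np.concatenate([(proj(c,W(b,[f[0] for f in F[c]]))-(np.array([f[1] for f in F[c]])/3.3+off[c])).ravel() for c in F])
    r=least_squares(res,[.38,.03,.2],loss="soft_l1")
    print(r.x,np.round(res(r.x).reshape(-1,2),1).tolist())
    pickle.dump(r.x,open("box.pkl","wb"));b=r.x
    # bottle from outlines: cap centre top z=.140 + fit
    def bres(q):
        P=W(b,[(q[0]+i*17*np.cos(q[2])-j*17*np.sin(q[2]),q[1]+i*17*np.sin(q[2])+j*17*np.cos(q[2]),k) for i in(-1,1) for j in(-1,1) for k in(100,128)]+[(q[0]+10*np.cos(t),q[1]+10*np.sin(t),140) for t in np.arange(0,6.3,.5)])
        out=[]
        for c in("top","scene"):
            h=cv2.convexHull(proj(c,P).astype(np.float32)).astype(float)[:,0]
            m=D[c,"bottle"][0]["pixels"]
            im=np.zeros((480*4,640*4),np.uint8)
            cv2.fillPoly(im,[np.round((h+.5)*4*16).astype(np.int32)],255,shift=4)
            a=cv2.resize(im,(640,480),interpolation=cv2.INTER_AREA)/255.
            out.append(((a-m)**2).sum())
        return sum(out)
    from scipy.optimize import minimize
    q0=ray("top",D["top","bottle"][0]["pixel"],.12);d=q0[:2]-b[:2];c,s=np.cos(b[2]),np.sin(b[2])
    print("init",c*d[0]*1e3+s*d[1]*1e3,-s*d[0]*1e3+c*d[1]*1e3)
    best=min((minimize(bres,[(c*d[0]+s*d[1])*1e3,(-s*d[0]+c*d[1])*1e3,t],method="Nelder-Mead",options=dict(initial_simplex=None)) for t in(-.2,.05,.2)),key=lambda m:m.fun)
    print("bottle box-frame",best.x,best.fun)
    for n,z in(("round_jar",.145),("dropper",.162)):
        for cam in("top",):
            p=ray(cam,D[cam,n][0]["pixel"],z-.02);d=p[:2]-b[:2];print(n,(c*d[0]+s*d[1])*1e3,(-s*d[0]+c*d[1])*1e3)
    for cam in("top","scene"):
        im=D[cam]["frame"][:,:,::-1].copy();im=cv2.resize(im,None,fx=3.3,fy=3.3,interpolation=2)
        L=[[(-160,-65,115),(144,-65,120),(144,145,120)],[(-160,145,100),(-160,-65,100)],[(4,-60,100),(139,-60,100),(139,65,100),(4,65,100),(4,-60,100)],[(-160,-60,100),(4,-60,100)],[(-160,65,100),(4,65,100)],[(0,65,144),(0,-59,144),(0,-59,104),(0,65,104)],[(-160,145,0),(144,145,0)]]
        q=best.x;L.append([(q[0]+17*(i*np.cos(q[2])-j*np.sin(q[2])),q[1]+17*(i*np.sin(q[2])+j*np.cos(q[2])),128) for i,j in((-1,-1),(1,-1),(1,1),(-1,1),(-1,-1))])
        for l in L:
            cv2.polylines(im,[np.round((proj(cam,W(b,l))+.5)*3.3).astype(np.int32)],False,(0,255,255),1)
        o=off[cam];cv2.imwrite(f"pics/fit_{cam}.png",im[int(o[1]*3.3):int(o[1]*3.3)+594,660:660+792])
E
python3 fit.py
```

```text
[ 0.56780304 -0.0028819   0.23232688] [[-0.5, 0.1], [-1.2, -1.3], [-3.5, 1.0], [-0.5, -0.1], [1.1, 0.1], [-0.7, -2.7], [-1.8, -1.3], [1.0, -1.8], [-0.2, 1.0], [-0.3, 0.0], [0.0, -2.4]]
init -66.9884154237722 -34.898056058070686
bottle box-frame [-69.48633112 -34.70065724  -0.19757645] 42.93556324490581
round_jar -86.40533442304103 106.26475551349796
dropper 90.64256924997505 113.0177592600901
```

View pics/fit_top.png

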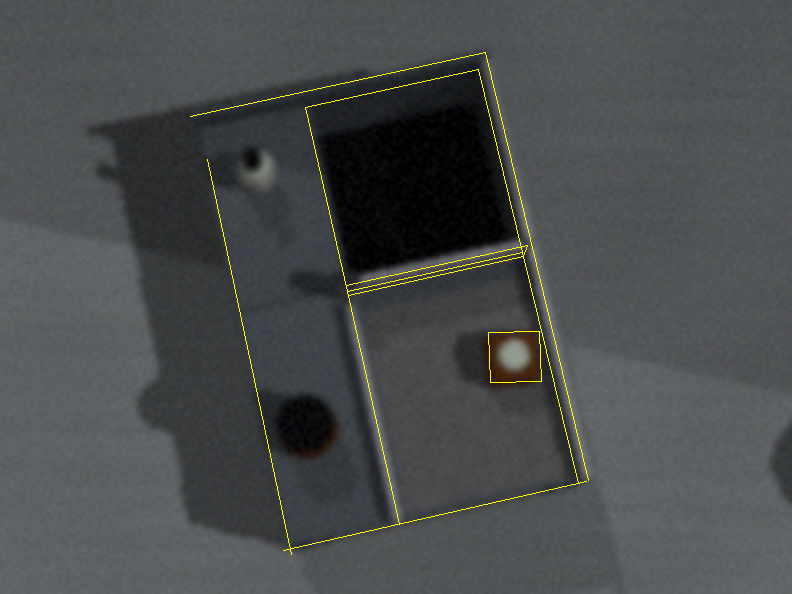

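View pics/fit_scene.png

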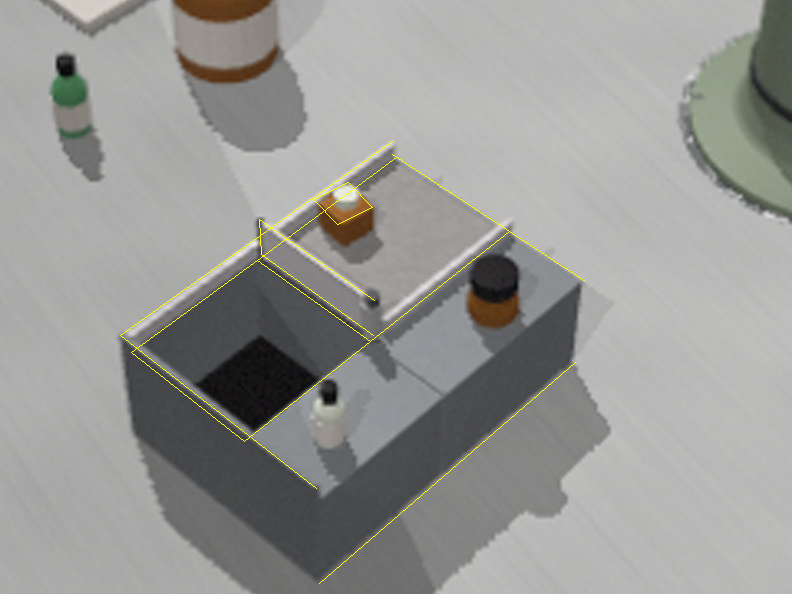

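Call:
move_arm(motion=[[[10,-15,0],[0,0,-0.02]],[[25,-45,0],[0,0,-0.05]],[[45,-85,0],[0,0,-0.1]],[[70,-130,0],[0,0,-0.15]],[[95,-180,0],[0,0,-0.2]],[[120,-230,0],[0,0,-0.26]],[[145,-280,0],[0,0,-0.32]],[[170,-330,0],[0,0,-0.38]],[[195,-380,0],[0,0,-0.44]],[[220,-430,0],[0,0,-0.5]],[[245,-470,0],[0,0,-0.55]],[[260,-500,0],[0,0,-0.58]]], jaw=85)

```text
clock: 2.5
position: [0.4372, 0.0966, 0.2565]
tool_rot: [3.141, 0.0, 2.27]
force: [0.3, 0.7, 0.4]
grip_width: 0.0851
```

Call:
move_arm(motion=[[[20,-40,0],[0,0,-0.04]],[[40,-80,0],[0,0,-0.08]],[[60,-115,0],[0,0,-0.1]],[[70,-133,0],[0,0,-0.12]],[[71,-135,0],[0,0,-0.12]],[[71,-135,0],[0,0,-0.12]]])

```text
clock: 3.25
position: [0.5073, -0.0348, 0.2562]
tool_rot: [-3.142, -0.001, 2.155]
force: [-0.8, 0.3, 0.1]
grip_width: 0.0847
```

```bash
cat > st.py <<'E'
import sys,pickle,cv2,numpy as np
from workcell import *
b=pickle.load(open("box.pkl","rb"))
s=observe();d=(s["position"][:2]-b[:2])*1e3;c,sn=np.cos(b[2]),np.sin(b[2])
print(s["clock"],np.round(s["position"],4),np.round(s["tool_rot"],3),"F",np.round(s["force"],2),"box xy",c*d[0]+sn*d[1],-sn*d[0]+c*d[1],"alpha",np.degrees(s["tool_rot"][2]-np.pi/2-b[2]),s["grip_width"])
print(np.round(s["qpos"],2))
for cam in sys.argv[2:]:
    g=grab_frame(cam)["frame"][:,:,::-1]
    r=g[160:340,200:440] if cam=="top" else g[120:300,200:440]
    cv2.imwrite(f"pics/{sys.argv[1]}_{cam}.png",cv2.resize(r,None,fx=3.3,fy=3.3,interpolation=2))
E
python3 st.py p1 scene top
```

```text
3.25 [ 0.5073 -0.0348  0.2562] [-3.142e+00 -1.000e-03  2.155e+00] F [-0.85  0.32  0.12] box xy -66.20522063281946 -17.103330683653713 alpha 20.18714019010506 0.08474858584828983
[-0.34  0.36  0.37  1.92 -0.16  0.9   0.7 ]
```

View pics/p1_scene.png

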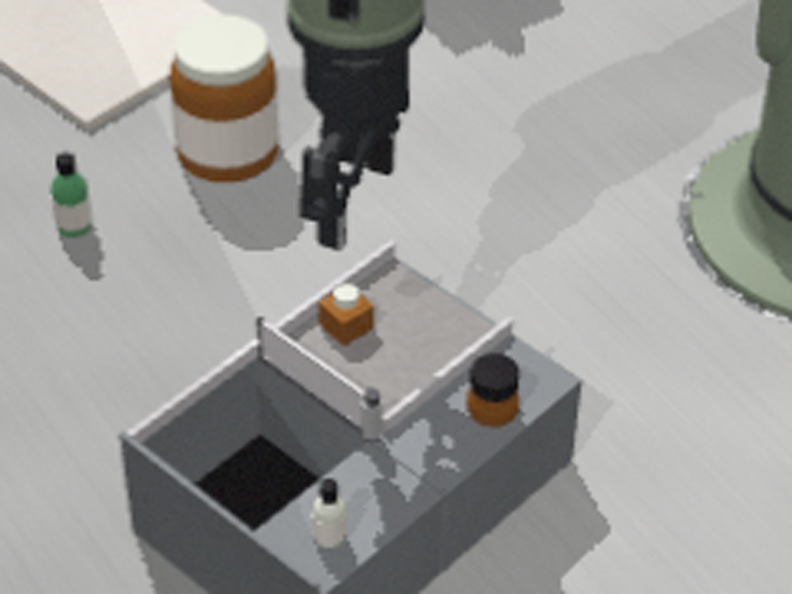

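View pics/p1_top.png

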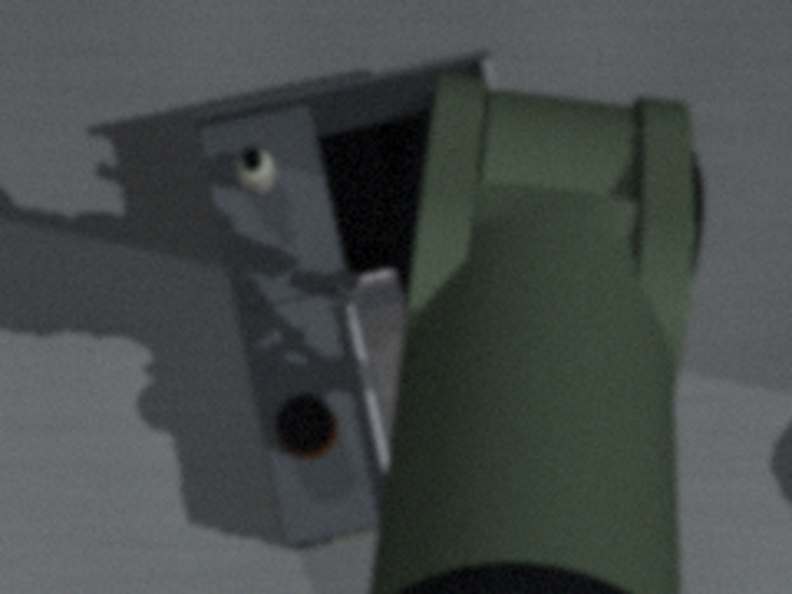

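Run:
```python
from fit import *
p=np.array([507.3,-34.8]);u=np.array([.834,.551]);v=np.array([-.551,.834])
for z in(231,244):
  for r in(42.5,50,57):
    q=[[*(p+u*r+v*w),z] for w in(-11,11)]
    print(z,r,np.round((proj("scene",np.array(q)/1000)-[200,120])*3.3).tolist())
```

```text
231 42.5 [[318.0, 250.0], [345.0, 258.0]]
231 50 [[313.0, 256.0], [340.0, 265.0]]
231 57 [[310.0, 262.0], [337.0, 271.0]]
244 42.5 [[317.0, 237.0], [344.0, 246.0]]
244 50 [[313.0, 244.0], [340.0, 252.0]]
244 57 [[309.0, 250.0], [336.0, 258.0]]
```

Call:
move_arm(motion=[[[0,0,-10],[0,0,0]],[[0,0,-30],[0,0,0]],[[0,0,-55],[0,0,0]],[[0,0,-80],[0,0,0]],[[0,0,-100],[0,0,0]],[[0,0,-115],[0,0,0]],[[0,0,-123],[0,0,0]],[[0,0,-125],[0,0,0]],[[0,0,-125],[0,0,0]]])

```text
clock: 4.47
position: [0.508, -0.0355, 0.1316]
tool_rot: [3.141, 0.0, 2.155]
force: [0.3, -0.3, -0.7]
grip_width: 0.0849
```

```bash
python3 st.py p2 scene
```

```text
4.475 [ 0.508  -0.0355  0.1316] [3.141 0.    2.155] F [ 0.29 -0.26 -0.7 ] box xy -65.69476295490468 -18.00626619355134 alpha 20.145454624476468 0.08491353014363988
[-0.26  0.55  0.29  2.02 -0.26  0.61  0.79]
```

View pics/p2_scene.png

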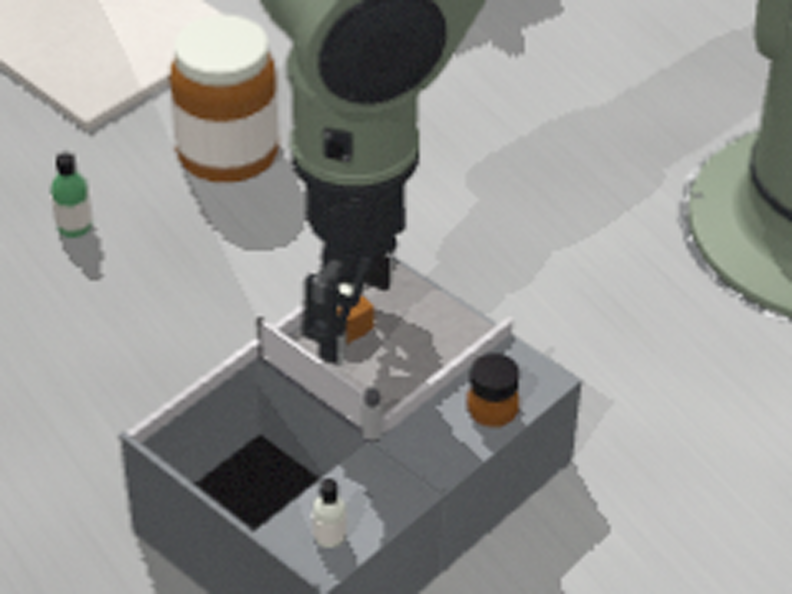

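Call:
move_arm(motion=[[[0,0,-3],[0,0,0]],[[0,0,-6],[0,0,0]],[[0,0,-6],[0,0,0]]])

```text
clock: 4.9
position: [0.5077, -0.0356, 0.1251]
tool_rot: [-3.141, -0.0, 2.155]
force: [0.2, 0.5, 0.0]
grip_width: 0.0851
```

Call:
move_arm(motion=[[[0,0,-2],[0,0,0]],[[0,0,-4],[0,0,0]],[[0,0,-4],[0,0,0]]])

```text
clock: 5.28
position: [0.5078, -0.0355, 0.1211]
tool_rot: [-3.141, -0.0, 2.155]
force: [-0.6, 0.1, 0.1]
grip_width: 0.0849
```

```bash
python3 st.py p3 scene
python3 - <<'E'
from fit import *
p=np.array([508,-35.5]);u=np.array([.834,.551]);v=np.array([-.551,.834])
for z in(96.,109):
  for r in(42.5,50):
    print(z,r,np.round((proj("scene",np.array([[*(p+u*r+v*w),z] for w in(-11,11)])/1000)-[200,120])*3.3).tolist())
E
```

```text
5.275 [ 0.5078 -0.0355  0.1211] [-3.141 -0.     2.155] F [-0.65  0.08  0.07] box xy -65.9516119046789 -17.96228258468937 alpha 20.14551150910192 0.08491756758499569
[-0.26  0.56  0.28  2.02 -0.27  0.59  0.8 ]
96.0 42.5 [[319.0, 372.0], [344.0, 380.0]]
96.0 50 [[315.0, 379.0], [341.0, 387.0]]
109 42.5 [[319.0, 361.0], [344.0, 369.0]]
109 50 [[315.0, 368.0], [340.0, 376.0]]
```

View pics/p3_scene.png

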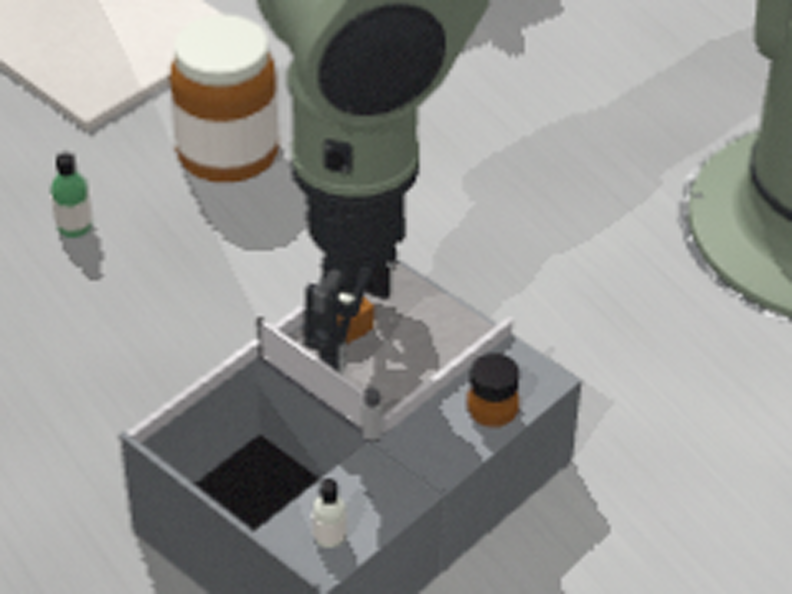

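Call:
move_arm(motion=[[[3.0,0.7,0],[0,0,0]],[[7,1.6,0],[0,0,0]],[[11,2.6,0],[0,0,0]],[[15,3.5,0],[0,0,0]],[[19,4.4,0],[0,0,0]],[[23,5.4,0],[0,0,0]],[[27,6.3,0],[0,0,0]],[[31,7.3,0],[0,0,0]],[[34,8,0],[0,0,0]],[[36,8.5,0],[0,0,0]],[[36,8.5,0],[0,0,0]]])

```text
clock: 6.7
position: [0.5439, -0.0271, 0.1213]
tool_rot: [-3.142, 0.0, 2.155]
force: [-1.9, -0.7, -0.9]
grip_width: 0.0852
```

```bash
python3 st.py p4 scene top
```

```text
6.7 [ 0.5439 -0.0271  0.1213] [-3.142  0.     2.155] F [-1.85 -0.66 -0.88] box xy -28.84958741500207 -18.023035832375097 alpha 20.14511493685638 0.08517592917263518
[-0.26  0.61  0.29  1.93 -0.27  0.64  0.78]
```

View pics/p4_scene.png

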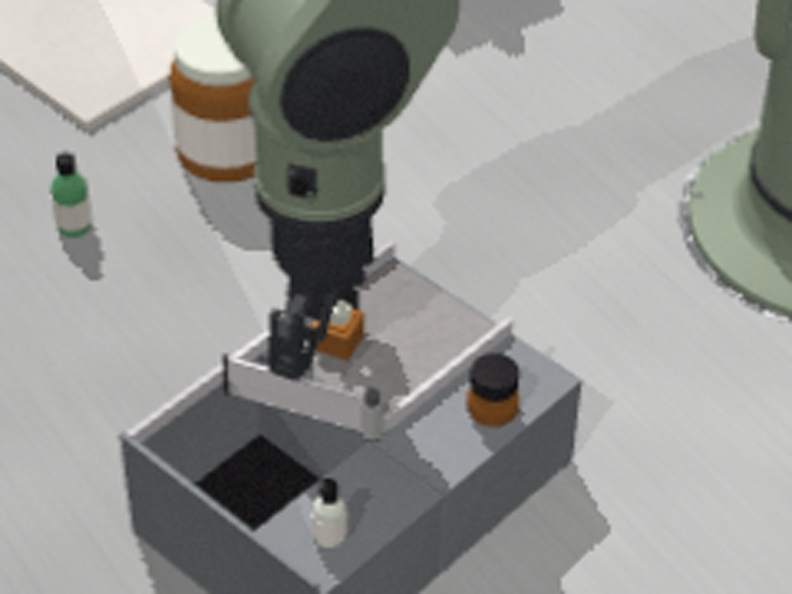

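View pics/p4_top.png

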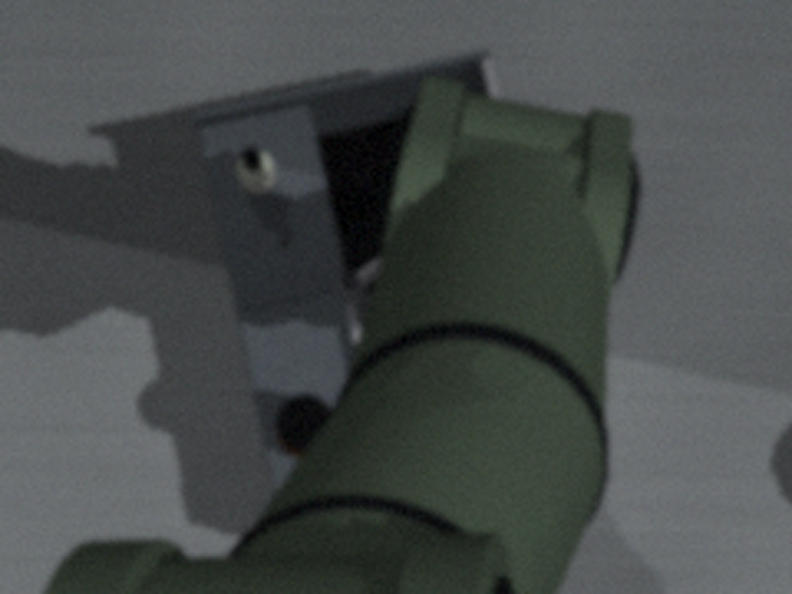

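Call:
move_arm(motion=[[[2,0.5,0],[0,0,0]],[[5,1.2,0],[0,0,0]],[[9,2.1,0],[0,0,0]],[[13,3,0],[0,0,0]],[[17,4,0],[0,0,0]],[[21,5,0],[0,0,0]],[[25,5.9,0],[0,0,0]],[[28,6.6,0],[0,0,0]],[[31,7.3,0],[0,0,0]],[[33,7.8,0],[0,0,0]],[[34,8,0],[0,0,0]],[[34,8,0],[0,0,0]]])

```text
clock: 8.3
position: [0.5779, -0.0191, 0.1213]
tool_rot: [3.141, 0.0, 2.155]
force: [-1.6, -1.3, -1.5]
grip_width: 0.0852
```

```bash
python3 st.py p5 scene
```

```text
8.3 [ 0.5779 -0.0191  0.1213] [3.141 0.    2.155] F [-1.65 -1.29 -1.45] box xy 6.128920418092366 -18.094848709175253 alpha 20.144703715922944 0.0852477096557797
[-0.27  0.65  0.29  1.85 -0.27  0.69  0.76]
```

View pics/p5_scene.png

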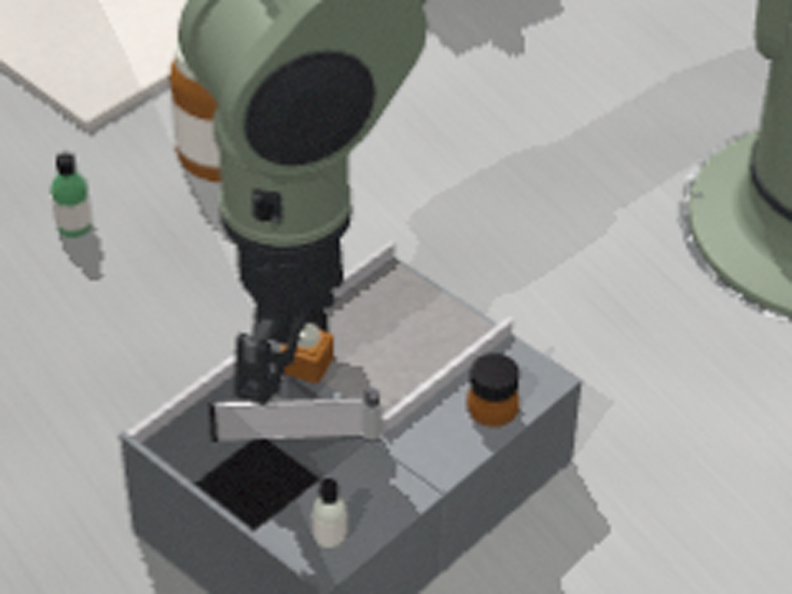

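Call:
move_arm(motion=[[[2,0.5,0],[0,0,0]],[[5,1.2,0],[0,0,0]],[[8,1.9,0],[0,0,0]],[[11,2.6,0],[0,0,0]],[[14,3.3,0],[0,0,0]],[[17,4,0],[0,0,0]],[[20,4.7,0],[0,0,0]],[[22,5.2,0],[0,0,0]],[[24,5.6,0],[0,0,0]],[[24,5.6,0],[0,0,0]],[[24,5.6,0],[0,0,0]]])

```text
clock: 9.72
position: [0.602, -0.0135, 0.1214]
tool_rot: [3.141, 0.0, 2.155]
force: [-0.3, -2.0, -0.4]
grip_width: 0.085
```

```bash
python3 st.py p6 scene
```

```text
9.725 [ 0.602  -0.0135  0.1214] [3.141 0.    2.155] F [-0.32 -1.97 -0.43] box xy 30.803277507618425 -18.230180459012935 alpha 20.14172549313746 0.08504928506741627
[-0.27  0.68  0.29  1.78 -0.28  0.72  0.75]
```

View pics/p6_scene.png

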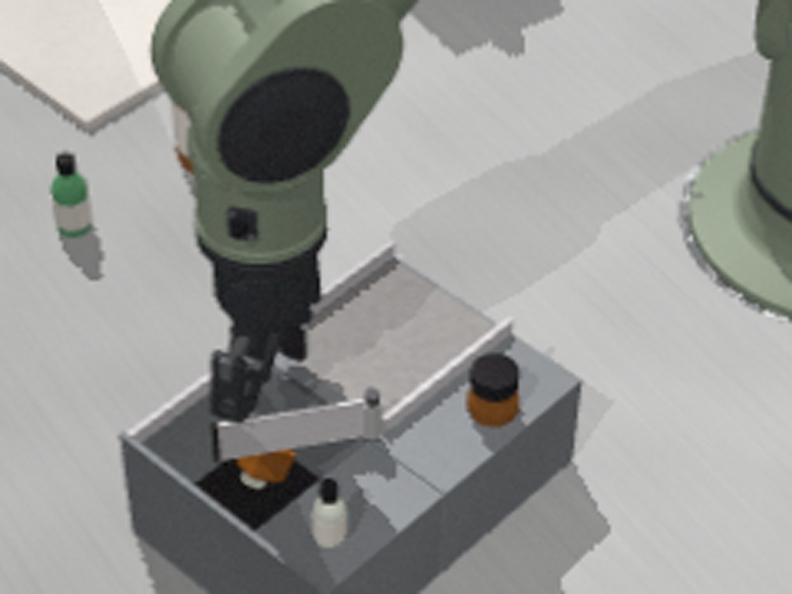

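The bottle is down in the compartment (amber at about crop 265,465) with the flap still held open. I'll back off along the same path now.

Call:
move_arm(motion=[[[0,0,0],[0,0,0]],[[-4,-1,0],[0,0,0]],[[-10,-2.3,0],[0,0,0]],[[-18,-4.2,0],[0,0,0]],[[-26,-6,0],[0,0,0]],[[-34,-8,0],[0,0,0]],[[-42,-9.8,0],[0,0,0]],[[-50,-11.7,0],[0,0,0]],[[-58,-13.6,0],[0,0,0]],[[-66,-15.4,0],[0,0,0]],[[-74,-17.3,0],[0,0,0]],[[-80,-18.7,0],[0,0,0]]])

```text
clock: 11.28
position: [0.5213, -0.0322, 0.1213]
tool_rot: [-3.142, -0.0, 2.155]
force: [-0.7, -1.2, -0.1]
grip_width: 0.0846
```

Call:
move_arm(motion=[[[-5,-1.2,0],[0,0,0]],[[-10,-2.3,0],[0,0,0]],[[-15,-3.5,0],[0,0,0]],[[-18,-4.2,0],[0,0,0]],[[-18,-4.2,5],[0,0,0]],[[-18,-4.2,20],[0,0,0]],[[-18,-4.2,45],[0,0,0]],[[-18,-4.2,75],[0,0,0]],[[-18,-4.2,105],[0,0,0]],[[-18,-4.2,130],[0,0,0]],[[-18,-4.2,140],[0,0,0]],[[-18,-4.2,140],[0,0,0]]])

```text
clock: 12.78
position: [0.5039, -0.0362, 0.2617]
tool_rot: [3.141, 0.0, 2.155]
force: [0.0, -0.3, -0.3]
grip_width: 0.0849
```

```bash
python3 st.py p7 scene top
python3 - <<'E'
import pickle,numpy as np
from workcell import *
D=pickle.load(open("d0.pkl","rb"))
for c in("scene","top"):
    grab_frame(c)
    for n in["flap","bottle","round_jar","dropper","big_jar","vial","duster","wiper"]:
        o=outline_of(n,c);q=D[c,n]
        print(c,n,[(round(float(x["score"]),2),np.round(x["pixel"],1).tolist()) for x in o[:1]],[np.round(x["pixel"],1).tolist() for x in q[:1]])
E
```

```text
12.775 [ 0.5039 -0.0362  0.2617] [3.141 0.    2.155] F [ 0.04 -0.31 -0.31] box xy -69.8222212911861 -17.758707944182724 alpha 20.159432085193224 0.08488602116384489
[-0.34  0.34  0.38  1.92 -0.16  0.91  0.7 ]
scene flap [(0.67, [295.4, 237.5])] [[294.7, 233.3]]
scene bottle [(0.68, [286.4, 261.0])] [[303.2, 217.6]]
scene round_jar [] [[349.9, 239.0]]
scene dropper [(0.47, [296.7, 274.6])] [[297.8, 273.5]]
scene big_jar [(0.57, [265.8, 149.3])] [[267.1, 151.1]]
scene vial [(0.62, [222.0, 180.0])] [[221.1, 179.8]]
scene duster [(0.87, [441.6, 369.8])] [[437.5, 370.3]]
scene wiper [(0.8, [364.9, 415.2])] [[361.6, 415.8]]
top flap [(0.46, [313.2, 245.0])] [[331.8, 239.4]]
top bottle [] [[354.9, 266.9]]
top round_jar [(0.5, [293.8, 290.6])] [[294.8, 289.0]]
top dropper [(0.44, [277.8, 211.5])] [[274.7, 211.6]]
top big_jar [(0.63, [503.1, 308.6])] [[503.3, 308.9]]
top vial [(0.65, [291.6, 291.5])] [[488.9, 237.1]]
top duster [(0.69, [125.9, 289.8])] [[502.5, 308.4]]
top wiper [(0.57, [141.8, 202.7])] [[141.8, 202.4]]
```

View pics/p7_scene.png

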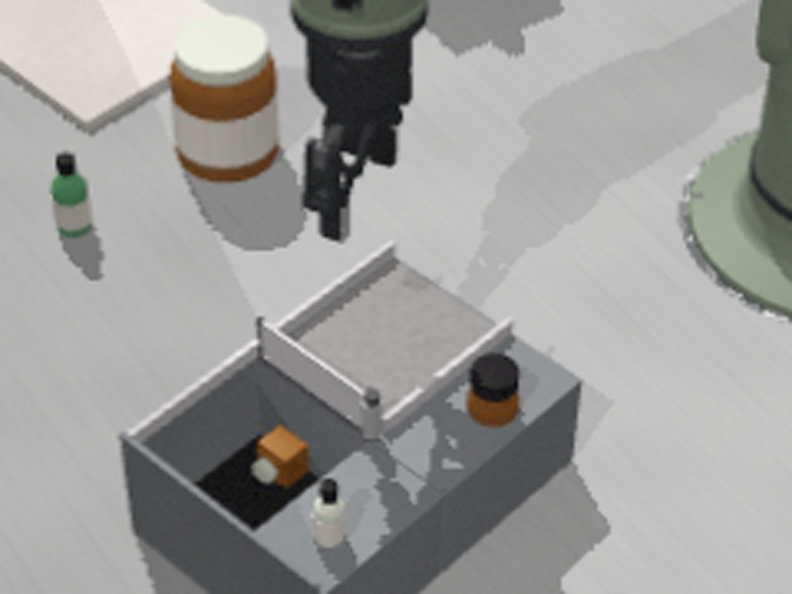

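The flap is shut, running from (260,320) to (370,405) in the crop just as at the start. The bottle lies in the compartment at about (283,455), and the jar and dropper look the same as in the first picture.

```bash
python3 -c "
from workcell import *
print(job_done())"
```

```text
the job is handed in; nothing more can be done
None
```

I posted the bottle and handed the job in at about 13 s of the 35 s allowed; the hand-in reports no verdict.

One finger pushed the flap open (about 1 rad, judged from the picture). The other pushed the bottle along the ledge and over the sill. I then drew the fingers back along the same path, let the flap close and lifted clear.

**Flap and bottle:** the last scene picture shows the flap straight across the ledge, as at the start. The bottle lies on its side on the compartment floor. The gripper hangs clear above the box, and the force reading is near zero.

**Other things:** by eye, the round jar, dropper, big jar and vial look unmoved. The networks found all but the round jar within about 4 pixels of the start in the scene camera.
- The round jar was missed in the scene camera, but was found within about 2 pixels in the top camera.
- For the vial, the top camera reported a spot at the round jar instead, which I took as a false detection.
- The duster and wiper were checked only by the networks. The top camera had no correct duster reading at the start to compare with.

I did not measure the flap angle, the bottle–flap force or the bottle's height. Throughout the push the pictures show a clear gap between bottle and flap.

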